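Pump up the seal tester until its pin stands out

ROBOT

A 7-joint arm with a two-finger parallel gripper is mounted at the origin on the work surface; the furniture and walls round the work are solid. World frame = base frame: x ahead of the robot, y to its left, z up, the work surface at z = 0. Lengths are in m, angles in rad, forces in N, time in s.
With the tool pointing down it reaches from about 0.425 to 0.925 m from the base axis. Payload 6.8 kg.
Tool frame: the origin (TCP) lies at the very end of the fingers, on their centre line; the grasp point (between the pads) lies 19 mm behind it (pinch_z is the distance from the TCP to the grasp point, in m); y points along the fingers, z is the direction in which the jaws open and shut, and the axes are right-handed (so a half turn about y gives the same grasp; the last joint's range is limited). The gripper opens to 88 mm and grips with 3 to 60 N. Pads are 20 mm wide; open, the fingers measure 115 mm over their backs; the gripper's body (75 mm by 178 mm) begins 61 mm behind the grasp point.
Start: joints at [1.182, 0.477, 0.022, 1.555, -0.011, 1.109, -0.083], TCP at [0.187, -0.649, 0.187] pointing down, gripper open.
Joint ranges: [-2.96, 2.96], [-0.34, 2.1], [-1.41, 1.46], [0.24, 2.44], [-1.37, 4.51], [0.17, 1.92], [-2.96, 2.96]. Speed limits (rad/s): [2.39, 2.39, 3.14, 3.14, 3.14, 3.14, 3.14].

INTERFACE

Orientations are given as a unit quaternion [x, y, z, w].
In Python, from plant import * gives the robot as it stands. The module is installed in compiled form; this text tells all that it offers. Calls block until the motion is done:
- goto(position, orientation): joint-space move of the TCP to a pose.
- move_straight(position, frame=None, velocity=0.15, stop_force=None): straight line of the TCP; frame=None keeps the orientation; velocity is the mean speed in m/s. With stop_force (N) it stops when the force on the tool has changed by that much, and returns True; else False.
- move_joints(angles): joint-space move.
- grip(opening, grasp_force=None): finger opening in m; grasp_force is the grip in N (None keeps the last); returns when the fingers have stopped.
- pause(seconds).
- solve_ik(position, orientation): joint angles nearest the present ones, or None.
- sense(): the state.
- read_camera(name): name is "side" or "top" or "wrist"; returns a dict with "img" (420x560x3 uint8, red, green, blue), "fx", "fy", "cx", "cy" (pixels), "world_from_camera" (4x4, takes a point from camera to world coordinates). Camera axes: x right, y down, z forward; pixel columns grow to the right and rows downward; lengths in m; the calibration is good to about 2 mm. A picture is of the moment at which its call begins. There is no depth.
A pose or a line that the arm cannot do raises IKError and nothing moves.
- hand_in(): hands the job in, once; it reports no verdict.
Trained networks look in a picture, given as the dict that the camera call returned (one of the last four; its "shot" number tells which), for a name from the list of things; names that differ only in an ending like _2 or _b are one class to them, and where a whole thing is asked for, a point or a joint stands for the part that bears it (a point fixed in the world has none). Each returns a list of dicts, best first, with "conf" (0 to 1); they miss things now and then, are a little off and sometimes report something else, mostly with a low value. They report only what shows in the picture. A call takes as long as a camera call. They do not tell look-alikes from the thing itself.
- find_in(target, picture): "box" ([left, top, width, height] as shares, 0 to 1, of the picture: columns of its width, rows of its height, round what is visible of it).
- masks_of(target, picture): "region" (420x560 bool, what is visible of it) and "box" ([left, top, width, height] as shares, 0 to 1, of the picture: columns of its width, rows of its height, round what is visible of it).
The state is a dict: "time_s": time; "q": joint angles; "dq": joint speeds; "effort": joint torques, N m; "tool_pos": TCP position; "orientation": TCP orientation; "contact_force": force on the tool from outside, world axes, zero at the start; "ft_torque": the same for the moment, N m; "width": finger opening in m.
Only numpy, scipy, OpenCV 4.12 (cv2) and the standard library are available. Lean on these libraries where they do the work, as an engineer would, in place of code of your own. Each camera call takes 0.05 s, during which the arm holds its last target. There are 200 camera calls.

TASK

Pressurise the brass valve on the grey seal tester: pump the tester's black plunger cap with your fingertips, pressing it right down from above and letting it spring all the way back up each time, until the white indicator pin beside it stands fully out and the groove at its foot shows above the hexagonal nut. Stop pumping as soon as the pin is fully out, and leave the cap up. Only press the cap - do not grip it, do not touch the pin - and leave the spool, the bottle and the pliers standing or lying where they are.

Things in the scene. Friction and masses are not known exactly. Their poses are not given: they have to be found in the camera images.
- tester: the seal tester, fixed to the table: a grey painted housing 60 x 118 mm, 78 mm high, on a foot plate 85 x 160 mm; origin at the centre of its underside on the table, z up. Along its y axis: the plunger at y = +35 mm, the indicator pin at y = -30 mm, the brass valve sticking out of the side at y = -60 to -98 mm, 36 mm up. It stands in a different place and turned by up to 0.45 rad in each run
- cap_top (a point): centre of the flat top of the round black plunger cap (46 mm across, 13 mm thick, flat top 40 mm across); 118 mm above the table at rest; it moves down with the plunger. A steel stem 15 mm thick carries it, the aluminium collar round the stem ends 85 mm above the table
- plunger (a joint): how far the plunger is pressed straight down, in m: 0 = up at rest, 0.016 = pressed to its hard stop. A spring pushes it back up (6 N at the top, 11 N at the bottom, and damped: slower pressing is lighter). Each stroke of at least 12 mm raises the pin to the next notch, and the pin rises while the cap comes back up; shorter strokes may do nothing
- pin_rise (a joint): how far the indicator pin stands out, in m: it starts anywhere from 0 to 0.0135 and rises in notches to about 0.010, 0.020, 0.030 and 0.040 (three or four full strokes in all); 0.040 is fully out. It stays where it is between strokes; strokes after it is fully out do not move it, and are not wanted
- pin: the white plastic indicator pin, 18 mm thick, rising upright out of the hexagonal nut 65 mm from the plunger's axis; origin on its axis, 5 mm below its tip; at joint 0 the origin lies level with the top of the nut, 85 mm above the table, and it rises with the pin. A groove 6 mm wide and 4 mm deep round its foot comes out of the nut only when it is fully out (tip then 45 mm above the nut)
- gland_top (a point): centre of the top of the hexagonal nut (36 mm across) that the pin comes out of, 85 mm above the table
- solder_spool: spool of solder standing on its flange, 48 mm across, 40 mm high, loose, origin at the centre of its underside; leave alone
- flux_bottle: small flux bottle with a red needle cap, 28 mm across, 94 mm high, loose, origin at the centre of its underside; leave alone
- pliers: small pliers with red handles lying flat, 133 x 56 x 12 mm, loose, origin at the centre of the underside; leave alone
Not all that is in view belongs to the job. Of the things shaped like the tester, the grey one is meant.

How it is judged:
By the outcome, as a careful person would: the job done as asked, in the order asked, and still so for the second after the job is handed in, with the robot touching nothing.
It also fails if it takes over 48 s, if anything falls off the work surface, if the arm or the gripper's body presses on something with over 40 N, if the wrist force passes 120 N, or if a joint passes its speed limit or range.

## Working session

There is one attempt and no reset: what is moved stays moved. The work goes in short steps, each a Python script; the robot and the scene stay as the last script left them, time stands still between calls to the robot, and variables do not carry over. Pictures are saved under pics/ and viewed, about 8 in all and at most 12, crops included, and the job is handed in when it is done.

```bash
mkdir -p pics; cat > h.py <<'E'
from plant import *
import numpy as np, cv2
def save(p,n,crop=None,s=1):
    im=p["img"]
    if crop: im=im[crop[1]:crop[3],crop[0]:crop[2]]
    cv2.imwrite(f"pics/{n}.png",cv2.resize(im[:,:,::-1],None,fx=s,fy=s,interpolation=cv2.INTER_CUBIC))
def toz(p,u,v,z):
    T=np.array(p["world_from_camera"]); d=T[:3,:3]@[(u-p["cx"])/p["fx"],(v-p["cy"])/p["fy"],1]
    o=T[:3,3]; return o+d*(z-o[2])/d[2]
def proj(p,X):
    T=np.linalg.inv(np.array(p["world_from_camera"])); c=T[:3,:3]@np.array(X)+T[:3,3]
    return np.array([p["fx"]*c[0]/c[2]+p["cx"],p["fy"]*c[1]/c[2]+p["cy"]])
E
python3 - <<'E'
from h import *
s=sense(); print(s["time_s"],s["tool_pos"],s["orientation"],s["width"])
t=read_camera("top"); d=read_camera("side")
cv2.imwrite("pics/a.png",np.hstack([t["img"],d["img"]])[:,:,::-1][:, :])
im=cv2.imread("pics/a.png"); cv2.imwrite("pics/top.png",im[:,:560]); cv2.imwrite("pics/side.png",im[:,560:])
for p,n in((t,"top"),(d,"side")):
    print(n,np.round(p["world_from_camera"],3).tolist(),p["fx"])
    for k in("tester","cap_top","pin","gland_top"):
        print(k,[(round(r["conf"],2),np.round(np.array(r["box"])*[560,420,560,420]).tolist()) for r in find_in(k,p)[:4]])
E
```

```text
0.0 [ 0.18686051 -0.64793694  0.18619372] [-0.0990844   0.70077793 -0.69951759  0.09883179] 0.08812930750576951
top [[-0.027, -0.998, 0.064, 0.37], [-1.0, 0.027, -0.012, 0.056], [0.011, -0.065, -0.998, 0.95], [0.0, 0.0, 0.0, 1.0]] 435.3541499734508
tester [(0.96, [191.0, 235.0, 85.0, 60.0]), (0.86, [283.0, 160.0, 88.0, 46.0])]
cap_top [(0.81, [300.0, 160.0, 24.0, 23.0])]
pin [(0.62, [339.0, 173.0, 8.0, 10.0]), (0.53, [239.0, 272.0, 4.0, 5.0])]
gland_top [(0.68, [283.0, 156.0, 90.0, 49.0]), (0.56, [194.0, 239.0, 79.0, 57.0])]
side [[-0.989, -0.091, 0.118, 0.344], [-0.147, 0.46, -0.876, 0.864], [0.025, -0.883, -0.468, 0.533], [0.0, 0.0, 0.0, 1.0]] 510.1484022242221
tester [(0.95, [312.0, 250.0, 78.0, 92.0]), (0.6, [235.0, 183.0, 59.0, 75.0])]
cap_top [(0.92, [338.0, 250.0, 30.0, 28.0]), (0.61, [250.0, 187.0, 21.0, 21.0])]
pin [(0.63, [270.0, 183.0, 9.0, 12.0])]
gland_top [(0.95, [309.0, 249.0, 80.0, 92.0]), (0.72, [236.0, 186.0, 62.0, 71.0]), (0.65, [293.0, 192.0, 21.0, 25.0])]
```

View pics/top.png

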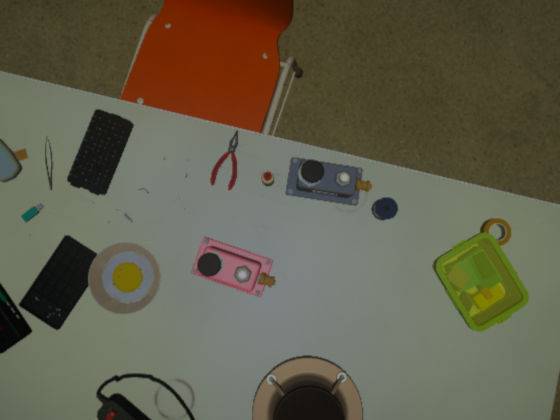

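View pics/side.png

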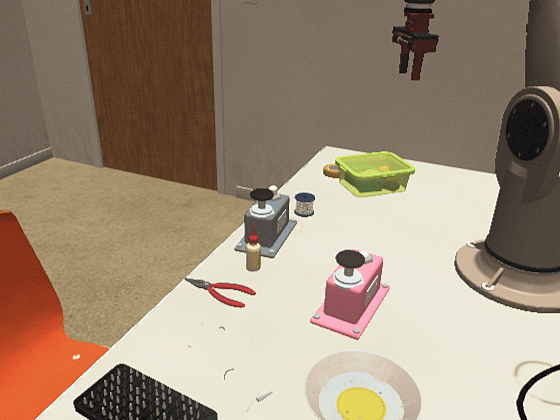

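The candidates are the grey tester (top: cap ~(312,171), pin ~(344,178); side: cap (262,194)) and the pink look-alike (top: cap (209,265); side: (350,258)). I choose the grey one. The bottle at top (268,178) and the spool at (385,208) stand close by it.

```bash
python3 - <<'E'
from h import *
t=read_camera("top"); d=read_camera("side")
im=t["img"]
def cen(p,box):
    x,y,w,h=box; sub=p["img"][y:y+h,x:x+w].max(2); m=(sub<60).astype(np.uint8)
    n,l,s,c=cv2.connectedComponentsWithStats(m); i=1+s[1:,4].argmax(); return c[i]+[x,y],s[i]
for p,b in((t,[292,152,38,36]),(d,[244,180,36,28])):
    c,s=cen(p,b); print(c,s,toz(p,*c,0.115))
print("pin",toz(t,344,178,.095),"bottle",toz(t,268,177,.09),"spool",toz(t,385,208,.04))
for k in((0.37,0.056,0),):pass
a=cv2.resize(t["img"][140:230,250:410],(640,360),interpolation=2); b=cv2.resize(d["img"][165:265,220:330],(396,360),interpolation=2)
cv2.imwrite("pics/c.png",cv2.resize(np.hstack([a,b]),(800,278))[:,:,::-1])
E
```

```text
[312.12679426 170.68181818] [  9   8  23  23 418] [ 0.49796107 -0.01738031  0.115     ]
[261.34080717 194.29596413] [  6   9  23  12 223] [ 0.49670431 -0.0088866   0.115     ]
pin [ 0.48479397 -0.08183249  0.095     ] bottle [0.49140484 0.06865718 0.09      ] spool [ 0.42652389 -0.17459092  0.04      ]
```

View pics/c.png

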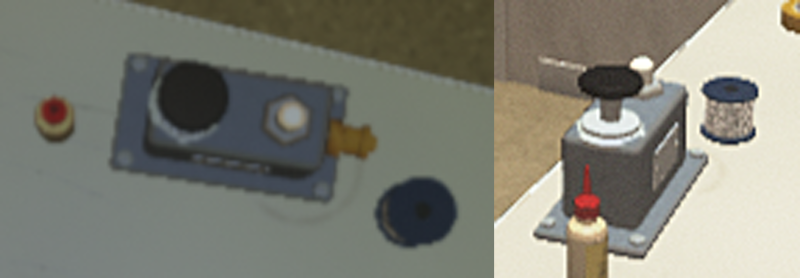

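The crop confirms the grey tester, with its cap, the white pin in the hex nut and the brass valve. The cap measures about (0.498, -0.014), and the cap-pin distance of 66 mm is plausible. Next I hover with the fingers closed.

```bash
python3 - <<'E'
from h import *
from scipy.spatial.transform import Rotation as R
s=sense(); R0=R.from_quat(s["orientation"]); print(np.round(R0.as_matrix(),2).tolist())
best=None
for k in range(4):
    # jaw axis at yaw
    a=-0.2+k*np.pi/2; z=np.array([np.cos(a),np.sin(a),0]); y=np.array([0,0,-1.]); M=np.c_[np.cross(y,z),y,z]
    q=R.from_matrix(M).as_quat(); j=solve_ik([0.498,-0.014,0.22],q); j2=solve_ik([0.498,-0.014,0.10],q)
    print(k,None if j is None else np.round(j,2),j2 is not None)
    if j is not None and j2 is not None:
        c=np.abs(np.array(j)-s["q"])[6]
        if best is None or c<best[0]: best=(c,q,k)
print(best); np.save("q.npy",best[1])
grip(0.0,20)
p=np.array(s["tool_pos"]); move_straight([p[0],p[1],0.27],velocity=0.2)
goto([0.498,-0.014,0.22],best[1])
s=sense(); print(s["time_s"],s["tool_pos"],s["width"])
w=read_camera("wrist"); save(w,"w1"); print(np.round(w["world_from_camera"],3).tolist())
for k in("cap_top","pin","gland_top","tester"): print(k,[(round(r["conf"],2),np.round(np.array(r["box"])*[560,420,560,420]).tolist()) for r in find_in(k,w)[:3]])
print(proj(w,[.498,-.014,.118]))
E
```

```text
[[-0.96, 0.0, 0.28], [-0.28, -0.0, -0.96], [-0.0, -1.0, 0.0]]
0 [ 0.48  0.21 -0.66  1.89  0.15  1.08 -0.43] True
1 [ 0.66  0.26 -0.87  1.89  0.22  1.1   1.07] True
2 [ 0.87  0.36 -1.17  1.88  0.36  1.15  2.51] True
3 [ 0.37  0.19 -0.53  1.9   0.11  1.08 -1.97] True
(np.float64(0.3515632016238197), array([-0.44758537,  0.54741879, -0.54741879,  0.44758537]), 0)
5.0167 [ 0.49820967 -0.01515247  0.21996037] 0.0007561221089296599
[[0.98, -0.191, -0.06, 0.516], [-0.2, -0.933, -0.299, 0.068], [0.001, 0.305, -0.952, 0.418], [0.0, 0.0, 0.0, 1.0]]
cap_top [(0.96, [257.0, 171.0, 48.0, 50.0]), (0.96, [1.0, 0.0, 41.0, 24.0])]
pin [(0.75, [26.0, 73.0, 19.0, 23.0]), (0.64, [279.0, 242.0, 9.0, 10.0])]
gland_top [(0.63, [246.0, 136.0, 70.0, 133.0]), (0.61, [0.0, 0.0, 124.0, 152.0])]
tester [(0.88, [2.0, 3.0, 120.0, 152.0]), (0.58, [246.0, 138.0, 72.0, 133.0])]
[280.83970775 198.29600258]
```

View pics/w1.png

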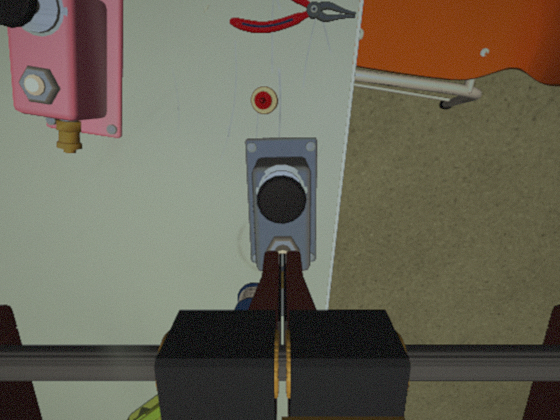

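The wrist view puts the grey cap at pixel (281,198), exactly where my estimate projects, and the fingers are closed above it. First stroke now, with side crops before and after.

```bash
cat >> h.py <<'E'
C=[0.498,-0.014]
def stroke():
    move_straight(C+[0.128],velocity=0.12)
    hit=move_straight(C+[0.098],velocity=0.03,stop_force=22)
    s=sense(); print("bottom",hit,np.round(s["tool_pos"],4),np.round(s["contact_force"],1))
    move_straight(C+[0.128],velocity=0.05); pause(0.3)
    s=sense(); print("up",round(s["time_s"],2),np.round(s["tool_pos"],4),np.round(s["contact_force"],1))
E
python3 - <<'E'
from h import *
a=read_camera("side"); stroke(); b=read_camera("side")
move_straight(C+[0.2],velocity=0.2); c=read_camera("side")
f=lambda p:cv2.resize(p["img"][160:250,225:305],(264,297),interpolation=2)
cv2.imwrite("pics/s1.png",np.hstack([f(a),f(b),f(c)])[:,:,::-1])
for p in(a,b,c): print([(round(r["conf"],2),np.round(np.array(r["box"])*[560,420,560,420],1).tolist()) for r in find_in("pin",p)[:3]])
P=np.array([.498-.013,-.014-.0637]); print([np.round(proj(a,[*P,.09+h]),1).tolist() for h in(0,.01,.02,.03,.04)], proj(a,[*P,.085]))
E
```

```text
bottom False [ 0.4982 -0.014   0.0982] [-0.3  0.3 -0.3]
up 8.43 [ 0.4978 -0.0139  0.1277] [ 0.6  1.3 -0.6]
[(0.7, [247.2, 225.6, 13.9, 45.5]), (0.68, [234.3, 185.6, 61.4, 72.4])]
[]
[]
[[272.8, 191.8], [272.9, 187.3], [272.9, 182.8], [273.0, 178.3], [273.1, 173.8]] [272.71032792 193.96053879]
```

View pics/s1.png

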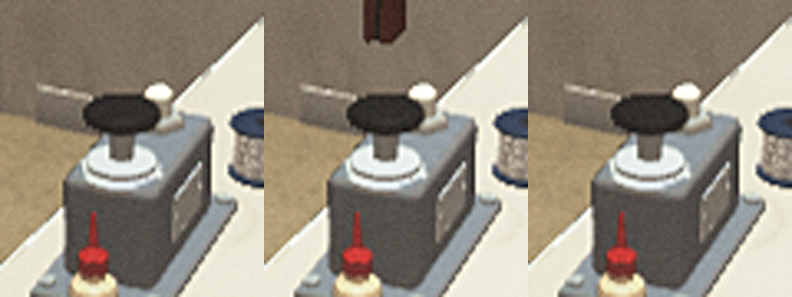

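No force was felt, and in the middle crop the fingertips hang well above the cap (tip ~row 173, col 262) although the TCP reads z=0.128. I check where the TCP ought to appear.

```bash
python3 - <<'E'
from h import *
d=read_camera("side"); w=read_camera("wrist"); t=read_camera("top"); s=sense(); tp=np.array(s["tool_pos"]); print(tp,s["width"])
print("side z.128",proj(d,C+[.128]),"cap",proj(d,C+[.118]),"now",proj(d,tp),"wrist",proj(w,tp),"top",proj(t,tp), "grasp", proj(d,tp+[0,0,.019]))
a=d["img"][60:260,200:340]; b=w["img"][130:330,210:350]; c=t["img"][100:300,240:380]
cv2.imwrite("pics/s2.png",cv2.resize(np.hstack([a,b,c]),(798,380),interpolation=2)[:,:,::-1])
E
```

```text
[ 0.49754791 -0.01397478  0.19922478] 0.0005395261601745221
side z.128 [261.20808749 186.97253963] cap [261.16166267 191.71282783] now [261.79046902 151.87272239] wrist [281.71579998 244.66042126] top [314.170106   163.49852255] grasp [261.88865243 142.07937989]
```

View pics/s2.png

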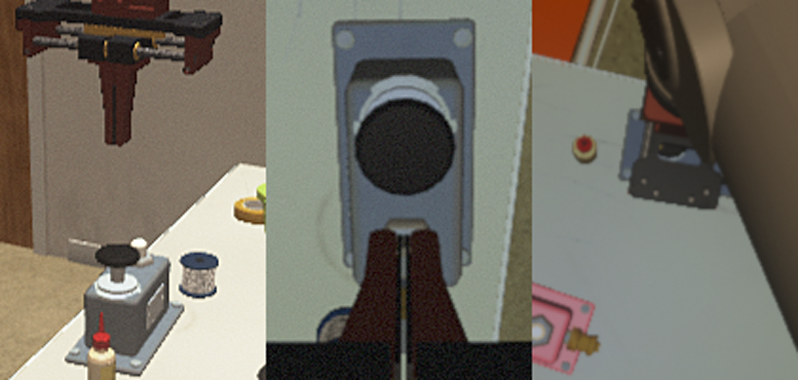

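```bash
python3 - <<'E'
from h import *
from scipy.optimize import least_squares
d=read_camera("side"); w=read_camera("wrist")
r=least_squares(lambda X:np.r_[proj(d,X)-[262,135],proj(w,X)-[280.5,252]],[.5,0,.2]); print(r.x,r.fun)
r=least_squares(lambda X:np.r_[proj(d,X)-[261.3,193.5],proj(w,X)-[210+ (405-266)/1.9,130+145/1.9]],[.5,0,.2]); print("cap",r.x,r.fun)
print(proj(w,C+[.118]))
E
```

```text
[ 0.49930616 -0.00329731  0.23436476] [-2.03245046  0.41264161 -0.52213541  0.27322104]
cap [ 0.49869559 -0.01586675  0.11318416] [-0.34394309  0.04435291 -0.13840752  0.06671225]
[281.78564307 206.13081649]
```

Triangulation puts the closed fingertips about 35 mm above the reported TCP, while the cap agrees at (0.499, -0.016, ~0.115). So I probe down for contact by force.

```bash
python3 - <<'E'
from h import *
move_straight(C+[0.105],velocity=0.15)
hit=move_straight(C+[0.07],velocity=0.02,stop_force=4)
s=sense(); print(hit,s["time_s"],s["tool_pos"],s["contact_force"])
d=read_camera("side"); w=read_camera("wrist")
cv2.imwrite("pics/s3.png",cv2.resize(np.hstack([d["img"][100:260,190:330],w["img"][140:300,210:350]]),(798,456),interpolation=2)[:,:,::-1])
E
```

```text
True 11.3417 [ 0.4979069  -0.01398036  0.08180713] [-0.0393807  -0.60822944  4.18532284]
```

View pics/s3.png

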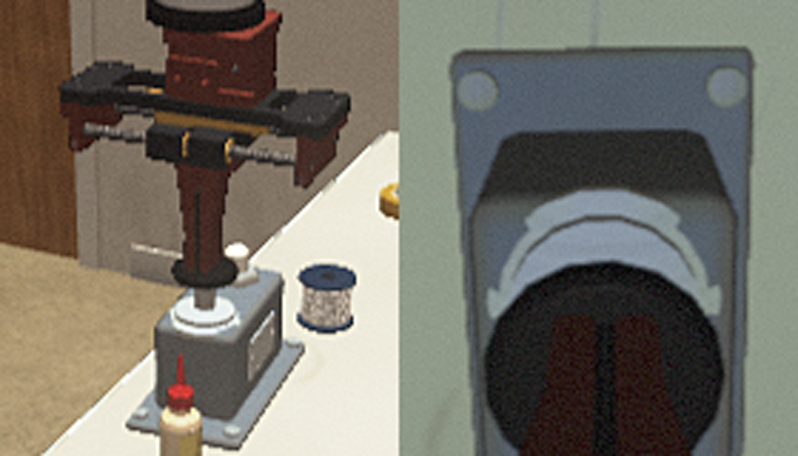

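The fingertips meet the cap at TCP z=0.082, roughly in the middle of it, with the pin (side crop (238,255)) clear. That makes the tool offset 36 mm, so the stroke bottom should be near TCP 0.066. I pump one stroke and measure the pin.

```bash
cat >> h.py <<'E'
def stroke():
    move_straight(C+[0.088],velocity=0.1)
    hit=move_straight(C+[0.060],velocity=0.025,stop_force=22)
    s=sense(); print("bottom",hit,np.round(s["tool_pos"],4),np.round(s["contact_force"],1))
    move_straight(C+[0.095],velocity=0.05); pause(0.3)
    s=sense(); print("up",round(s["time_s"],2),np.round(s["tool_pos"],4),np.round(s["contact_force"],1))
def pinrow(p):
    g=p["img"][150:200,271:276].astype(int).min(2); m=g.mean(1); r=150+np.where(m>150)[0]
    print("white rows",r.min() if len(r) else None,r.max() if len(r) else None)
E
python3 - <<'E'
from h import *
a=read_camera("side"); pinrow(a); stroke(); b=read_camera("side"); pinrow(b)
f=lambda p:cv2.resize(p["img"][150:240,225:305],(352,396),interpolation=2)
cv2.imwrite("pics/s4.png",np.hstack([f(a),f(b)])[:,:,::-1])
E
```

```text
white rows 185 189
bottom True [ 0.498  -0.0141  0.0669] [-2.5  0.6  9. ]
up 13.61 [ 0.4978 -0.014   0.0948] [0.2 0.1 0.6]
white rows 182 186
```

View pics/s4.png

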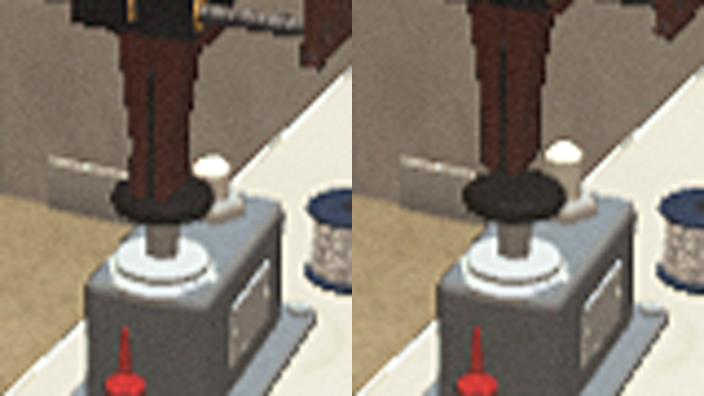

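The pin rose 3 px (~7 mm), to about 0.020. I continue one stroke at a time.

```bash
python3 - <<'E'
from h import *
stroke(); a=read_camera("side"); pinrow(a); stroke(); b=read_camera("side"); pinrow(b)
f=lambda p:cv2.resize(p["img"][150:225,245:305],(352,440),interpolation=2)
cv2.imwrite("pics/s5.png",np.hstack([f(a),f(b)])[:,:,::-1])
P=np.array([.498-.013,-.014-.0637]); print([np.round(proj(a,[*P,.09+h]),1).tolist() for h in(.02,.03,.04)])
E
```

```text
bottom True [ 0.4983 -0.0141  0.0669] [-2.9  0.2  8.9]
up 15.78 [ 0.4978 -0.014   0.0948] [0.1 0.4 0.3]
white rows 178 182
bottom True [ 0.4983 -0.0141  0.067 ] [-2.  -1.   8.9]
up 17.95 [ 0.4978 -0.014   0.0948] [0.6 0.1 0.2]
white rows 173 177
[[272.9, 182.8], [273.0, 178.3], [273.1, 173.8]]
```

View pics/s5.png

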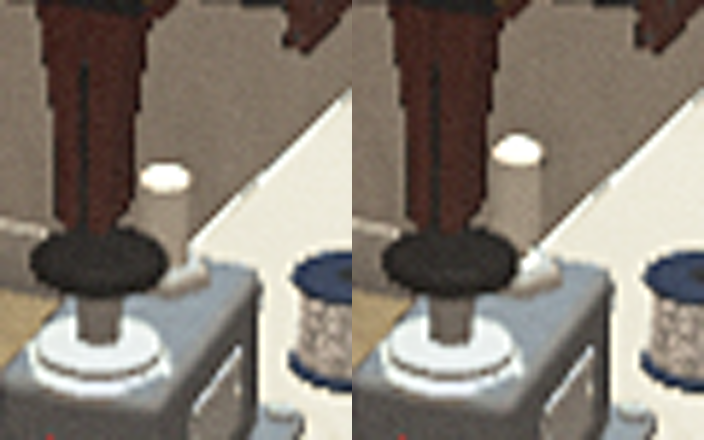

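The tip row now matches the prediction for 0.040 (173 against 173.8). To confirm the groove I take a tilted wrist view from well clear.

```bash
cat > v.py <<'E'
from h import *
from scipy.spatial.transform import Rotation as R
move_straight(C+[0.26],velocity=0.2)
w=read_camera("wrist"); s=sense(); print(s["time_s"],w["fx"])
Tt=np.eye(4); Tt[:3,:3]=R.from_quat(s["orientation"]).as_matrix(); Tt[:3,3]=s["tool_pos"]
TC=np.linalg.inv(w["world_from_camera"])@Tt   # camera->tool
G=np.array([.485,-.078,.088]); res=[]
for el in np.radians([35,40,45,50,55]):
  for az in np.radians(np.arange(-180,180,15)):
    for dist in(.36,.42):
     for v in (90,):
      u=np.array([np.cos(az)*np.cos(el),np.sin(az)*np.cos(el),np.sin(el)]); o=G+dist*u
      z=-u; x=np.cross(z,[0,0,1]); x/=np.linalg.norm(x); y=np.cross(z,x); M=np.c_[x,y,z]
      M=M@R.from_euler('x',-np.arctan((w["cy"]-v)/w["fy"])).as_matrix()
      T=np.eye(4); T[:3,:3]=M; T[:3,3]=o; Q=T@TC; p=Q[:3,3]
      if p[2]<.2: continue
      # line of sight blocked by cap?
      b=np.array([.498,-.014])-G[:2]; a2=abs(np.arctan2(u[1],u[0])-np.arctan2(b[1],b[0]))
      if np.cos(a2)>.5: continue
      j=solve_ik(p,R.from_matrix(Q[:3,:3]).as_quat())
      if j is not None: res.append((np.abs(np.array(j)-s["q"]).max(),np.degrees(el),np.degrees(az),dist,p,R.from_matrix(Q[:3,:3]).as_quat(),j))
res.sort(key=lambda r:(round(r[1]),r[0])); print(len(res))
for r in res[:6]: print(np.round(r[:4],2),np.round(r[4],3),np.round(r[6],2))
np.save("v.npy",np.array([np.r_[r[4],r[5]] for r in res[:6]]))
E
python3 v.py
```

```text
19.025 347.2337814917626
16
[   0.97   50.   -150.      0.42] [ 0.3   -0.184  0.202] [ 0.81 -0.06  0.24  2.42 -0.83  0.98  0.55]
[   1.08   50.   -105.      0.42] [ 0.429 -0.284  0.202] [ 1.13  0.5  -0.4   1.71 -0.41  1.33  0.66]
[   1.09   50.   -120.      0.42] [ 0.378 -0.262  0.202] [ 1.17  0.34 -0.29  1.95 -0.57  1.2   0.67]
[   1.09   50.   -135.      0.42] [ 0.334 -0.228  0.202] [ 1.04  0.16 -0.03  2.18 -0.74  1.11  0.67]
[  1.1   50.   -90.     0.42] [ 0.484 -0.291  0.202] [ 1.04  0.64 -0.47  1.49 -0.27  1.47  0.68]
[  1.14  50.   -75.     0.42] [ 0.54  -0.284  0.202] [ 0.92  0.77 -0.53  1.27 -0.13  1.63  0.72]
```

```bash
python3 - <<'E'
from h import *
v=np.load("v.npy")[1]; goto(v[:3],v[3:])
w=read_camera("wrist"); print(sense()["time_s"]); u=proj(w,[.485,-.078,.088]); print(u)
x,y=max(0,int(u[0])-60),max(0,int(u[1])-70)
d=read_camera("side"); pinrow(d); t=read_camera("top")
f=lambda p,x,y,W,H:cv2.resize(p["img"][y:y+H,x:x+W],(400,400),interpolation=2)
cv2.imwrite("pics/g.png",np.hstack([f(w,x,y,120,120),f(d,210,150,120,120)])[:,:,::-1])
E
```

```text
20.2917
[282.51399882  91.78624851]
white rows 173 177
```

View pics/g.png

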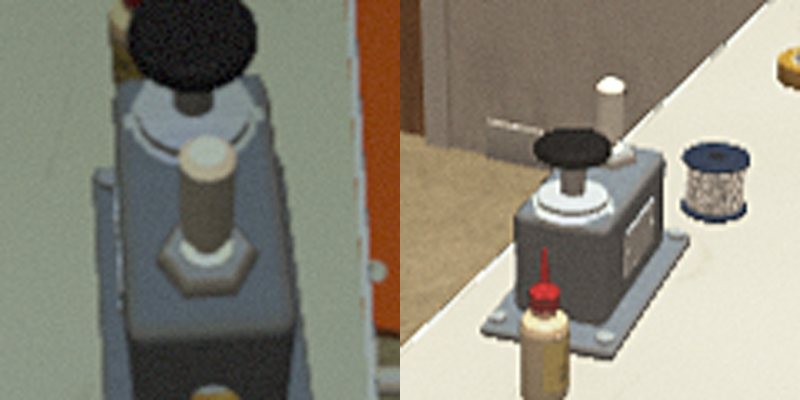

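```bash
python3 - <<'E'
from h import *
w=read_camera("wrist"); P=[.485,-.078]
print("nut",proj(w,P+[.085]),{h:np.round(proj(w,P+[.09+h]),1).tolist() for h in(.03,.04)},"seen tip centre",[222+208/3.33,21+153/3.33])
s=sense(); print(s["time_s"],s["tool_pos"],s["contact_force"])
hand_in()
E
```

```text
nut [282.4245255   93.76147844] {0.03: [282.5, 71.5], 0.04: [282.5, 64.4]} seen tip centre [284.46246246246244, 66.94594594594594]
20.4417 [ 0.4302875  -0.28208839  0.20239538] [ 0.48626856 -0.19702464  0.02700462]
the job is handed in; nothing more can be done
```

The job is handed in at about 20.4 s. I pumped the grey tester's cap with three full strokes, and my last checks put the indicator pin fully out.

- **Strokes:** I pressed with closed fingertips from above. Each stroke travelled about 15 mm to the hard stop, and the cap came fully back up each time. A light probe that touched the cap before the first stroke, at about 4 N, did not pump it.
- **First try missed:** it ended above the cap and touched nothing, because the closed fingertips sit about 36 mm above the reported TCP. I found the cap by force probing instead.
- **Pin height:** the tip moved up in the side view from row 185 to 182, 178 and then 173. Row 173.8 was predicted for a 40 mm rise.
- **Tilted wrist view:** the tip showed at row 66.9. The prediction was 64.4 for 40 mm and 71.5 for 30 mm. The nut appeared about 5 px lower than predicted there; allowing for that favours 40 mm.
- **Groove:** a step with a light ring shows at the pin's foot above the nut, which fits the groove. It is too coarse in that picture to measure its width.
- **Rest of the scene:** the cap is up and the arm is well clear. The spool and bottle stand where they were. I did not check the pliers again, but the arm never went near them.

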